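# Draw a floating antenna flange into line with a taper pin and lock it

### The arm

A 6-joint arm with a two-finger parallel gripper is mounted at the origin on the work surface. World frame = base frame: x ahead of the robot, y to its left, z up, the work surface at z = 0. Lengths are in mm, angles in rad, forces in N, time in s.
With the tool pointing down it reaches from about 275 to 975 mm from the base axis. Payload 8.4 kg.
Tool frame: the origin (TCP) lies midway between the tips of the shut fingers; the grasp point (between the pads) lies 19 mm behind it; z points along the fingers, y is the direction in which the jaws open and shut (so a half turn about z gives the same grasp; the last joint's range is limited). The gripper opens to 92 mm and grips with 3 to 60 N. Pads are 20 mm wide; open, the fingers measure 128 mm over their backs; the gripper's body (75 mm by 189 mm) begins 69 mm behind the grasp point.
Start: joints at [1.289, 0.353, 1.633, -0, 1.155, -0.002], TCP at [172.601, 600.697, 214.583] pointing down, gripper open.
Joint ranges: [-2.63, 2.63], [-0.92, 2.1], [0.06, 2.66], [-1.3, 4.44], [0, 2.69], [-3.02, 3.02]. Speed limits (rad/s): [2.22, 2.22, 2.79, 3.14, 3.14, 3.14].

### API

Orientations are given as a 3x3 rotation matrix whose columns are the frame's x, y, z axes.
In Python, from cell import ctrl gives the robot as it stands.
- The arm moves only by the tool jog_arm, never from a script. Its argument "deltas" is a list of rows, each a list of 7 numbers: the turn, a rotation vector about the tool's x, y, z in rad, then the shift along the tool's x, y, z in mm, then the opening, from 0 (shut) to 1 (fully open). A call has 1 to 20 rows; each row is the pose to reach, as a shift and turn from the pose commanded when the call began, along the tool's axes at that moment; what a row does not reach only later rows make up. A row lasts 1/12 s, in which the tool goes at most 41.7 mm and 7.16 degrees, less where a joint would pass 70% of its speed; a pose out of reach is approached as far as the arm can. A call with a gripper value outside its range is refused whole. The fingers move at their own pace and stop on an object; the grip force is fixed at half the most. Time passes only in rows, so rows that repeat a pose let the fingers close. It gives the time, the measured TCP pose, the force and the opening at its end, in the units of the state.
- ctrl.state(): the state, without advancing time (a new reading comes with each control period).
- ctrl.read_camera(name): name is "scene" or "top" or "wrist"; returns the picture (420x560x3 uint8, red, green, blue); there is no depth.
- ctrl.get_calibration(name): a dict with "mtx" (3x3 intrinsics, pixels), "rvec" (rotation vector, rad) and "tvec" (3), from world to camera coordinates, as OpenCV has them; the wrist camera has in their place "tool_from_camera" (4x4, takes a point from camera to tool coordinates, whose origin is the TCP and whose axes are the flange's). Camera axes: x right, y down, z forward; pixel columns grow to the right and rows downward; lengths in mm; the calibration is good to about 2 mm. A picture is of the moment at which its call begins: read the wrist's pose just before it. get_calibration takes no time and is no camera call.
- ctrl.finish_job(): hands the job in, once; it reports no verdict.
Trained networks look in the newest picture that a camera, given by its name, has taken for a name from the list of things; names that differ only in an ending like _2 or _b are one class to them, and where a whole thing is asked for, a point or a joint stands for the part that bears it (a point fixed in the world has none). Each returns a list of dicts, best first, with "conf" (0 to 1); they miss things now and then, are a little off and sometimes report something else, mostly with a low value. They report only what shows in the picture. A call takes as long as a camera call. They do not tell look-alikes from the thing itself.
- ctrl.recognise(camera, target): "bbox" ([left, top, width, height] in pixels, round what is visible of it).
- ctrl.place_of(camera, target): "at" ([column, row] in pixels: a listed point, or the origin of a listed thing).
The state is a dict: "clock": time; "joint_positions": joint angles; "dq": joint speeds; "tau": joint torques, N m; "eef_pos": TCP position; "tcp_rot": TCP orientation; "ft_force": force on the tool from outside, world axes, zero at the start; "moment": the same for the moment, N m; "grip_width": finger opening in mm.
Only numpy, scipy, OpenCV 4.12 (cv2) and the standard library are available. Lean on these libraries where they do the work, as an engineer would, in place of code of your own. Each camera call takes 0.05 s, during which the arm holds its last target. There are 200 camera calls.

### The job

The blue flange that floats under the aluminium antenna foot has slipped out of line with the hole in the foot's plate. Take the tapered steel pin with the orange knob from its stand, gently feel its tip through the foot's hole into the flange's hole, and press it down so that it pulls the flange into line, until its collar rests flush on the white washer; flange and washer are thin, so never press on either with more than about 3 kg. Then let go, swing the yellow keeper fully over the collar, and leave the other bolt and the other goods on the table where they are.

Things in the scene. Friction and masses are not known exactly. Their poses are not given: they have to be found in the camera images.
- foot: Fixed aluminium antenna foot: plate 130 (x) x 290 (y) x 8 mm on two side rails, flat top 56 mm above the table. Origin on the table under its pin hole; z up. Own frame, mm: pin hole (19 mm dia) at x 0, y 0; grey tube socket (44 mm dia, top 96 mm above the table) at x 0, y +100; keeper pivot at x 0, y -70. Plate spans x -65..65, y -150..140.
- foot_hole (a point): Centre of the foot's pin hole at the plate's top face (56 mm above the table). The blue flange lies 1 mm under the plate, 39 to 47 mm above the table, hollow beneath; its own 19 mm hole starts 9 to 10 mm off this one, towards any side but foot +x (within 126 deg of foot -x); that is not reported (seen or felt through the hole). Slides sideways under about 6 N, stays where left.
- pin: Loose tapered alignment pin, about 160 g, upright in the stand. Origin at the centre of its tip, z up along the pin; round. Heights above the tip: flat tip 7 mm dia, tapering evenly to 18 mm dia at 26 mm; 18 mm shank to 46 mm; steel collar 40 mm dia from 46 to 51 mm; round orange knob 18 mm dia from 51 to 96 mm (grip it there). In the stand the tip is 6 mm above the table, with 1.5 mm side play.
- pin_knob (a point): Middle of the pin's orange knob, 73.5 mm above its tip on its axis.
- pin_shoulder (a point): Underside of the pin's collar, on its axis, 46 mm above its tip. Fully home it rests on the washer, 58 mm above the table (knob top then at 108 mm); while the tip is stopped on top of the flange it is at about 93 mm.
- pin_tip (a point): Centre of the pin's tip. Aimed at the middle of the foot's hole it lands on the flange's rim; shifted about 5 mm the right way it fits both holes, and from there the taper draws the flange over: 5 to 20 N of push. It sticks part way if let go.
- keeper (a joint): Yellow keeper on a vertical pivot at foot (0, -70 mm): 0 = closed at its stop, arm along foot +y over the pin's collar, arm end 12.5 mm from the pin's axis; opens counter-clockwise seen from above to 1.7 rad. Starts at 1.1 to 1.6. Stays where left; about 2 N at its post turns it. Arm 18 mm wide, 5 mm thick, underside 2.5 mm above the collar of a pin that is home; a pin standing proud blocks it.
- keeper_post (a point): Middle of the keeper's upright round yellow post (12 mm dia, from 70.5 to 105.5 mm above the table; the point at 90.5 mm), on the tail 45 mm from the pivot, opposite the arm: at keeper angle q it is at foot x = 45 sin q, y = -70 - 45 cos q mm. Push it or pinch it and carry it round to close.
- stand: Fixed black stand, 170 (x) x 60 (y) x 52 mm high, two 21 mm holes at its own x -45 and +45 mm. Origin under its centre. The pin is in one hole, the green-knobbed bolt in the other.
- bolt: Plain straight bolt with a green knob, otherwise like the pin, in the other hole of the stand: leave it. Origin on its axis 46 mm below its collar.
- wrench: Loose wrench lying on the table (bystander).
- screwdriver: Loose screwdriver lying on the table (bystander).
- jar: Loose amber jar, 70 mm dia, 90 mm high (bystander). Origin under its centre.
- handset: Loose black hand radio, 55 x 110 x 32 mm with stub aerial, lying (bystander).
- spool: Loose red spool, 70 mm dia, 46 mm high (bystander). Origin under its centre.
- tin: Loose open steel cup, 80 mm dia, 70 mm high (bystander). Origin under its centre.
- seat: White plastic washer fixed on the foot around its hole: 44 mm outer, 25 mm inner dia, 2 mm thick, so its top is 58 mm above the table. The pin's collar lands on it; it cracks above about 3 kg, so land slowly (a few mm/s). Origin on the hole's axis, at its underside.
- carriage: Fixed carriage under the foot's plate that holds the floating blue flange (flange included where forces are counted). Origin on the table under the foot's hole, axes as the foot's; it does not tell where the flange's hole is. The flange bends if the pin presses on it with more than about 3 kg.
Things that resemble listed ones, but are neither listed nor needed, are in the scene too. Leave any red look-alike of the pin alone.

How it is judged (in metres and radians):
On the way, in this order (a step that is already met when the one before it is completed fails the run):
1. the pin's tip has entered the flange's hole through the foot's hole (z of pin_tip in the frame of foot below 0.044 m and horizontal distance between pin_tip and foot_hole below 0.009 m), for 0.05 s.
2. the pin is home through both holes (z of pin_shoulder in the frame of foot below 0.06 m and horizontal distance between pin_shoulder and foot_hole below 0.003 m and angle between pin's own z axis and vertical below 0.06 rad), for 0.2 s.
3. the keeper is swung over the pin's collar (value of joint keeper below 0.15 rad), for 0.2 s.
At the end, for the whole second after the job is handed in: The pin stands at rest through both holes (which brings them into line), its collar within 2 mm of the washer and 3 mm of the hole's axis, upright within 0.06 rad; the keeper is within 0.15 rad of closed, over the collar (all of step 2 and z of pin_shoulder in the frame of foot above 0.055 m and value of joint keeper below 0.15 rad and linear speed of pin below 0.02 m/s); the robot touches nothing.
It fails at once if the pin pressed on the white washer with more than 60 N (contact force between pin and seat above 60 N).
It fails at once if the pin pressed on the blue flange with more than 45 N (contact force between pin and carriage above 45 N).
It fails at once if the green-knobbed bolt moved more than 20 mm (distance of bolt from where it was at the start of the episode above 0.02 m).
It fails at once if goods on the table moved more than 30 mm (distance of any of wrench, screwdriver, jar, handset, spool, tin from where it was at the start of the episode above 0.03 m).
It also fails if it takes over 72 s, if anything falls off the work surface, if the arm or the gripper's body presses on something with over 40 N, if the wrist force passes 120 N, or if a joint passes its speed limit or range.

## Working session

There is one attempt and no reset: what is moved stays moved. The work goes in short steps, Python scripts to look and compute and a tool call to move; the robot and the scene stay as the last step left them, time stands still between calls to the robot, and variables do not carry over. Pictures are saved under pics/ and viewed, about 8 in all and at most 12, crops included, and the job is handed in when it is done.

Besides the shell and the picture viewer there is one more tool, called after ">>>" by a JSON object that holds its "method" and its "body", one argument or row to a line. jog_arm: Moves the arm, as the interface text tells. Its arguments: {"type":"object","properties":{"deltas":{"type":"array","items":{"type":"array","items":{"type":"number"}}}},"required":["deltas"]}

```bash
mkdir -p pics
cat > h.py <<'E'
import numpy as np, cv2
from cell import ctrl
def cam(name):
    """K, R, t world->cam"""
    c=ctrl.get_calibration(name); K=np.array(c["mtx"],float)
    if "rvec" in c:
        return K,cv2.Rodrigues(np.array(c["rvec"],float))[0],np.array(c["tvec"],float).ravel()
    s=ctrl.state(); T=np.eye(4); T[:3,:3]=np.array(s["tcp_rot"]); T[:3,3]=s["eef_pos"]
    M=np.linalg.inv(T@np.array(c["tool_from_camera"])); return K,M[:3,:3],M[:3,3]
def ray(C,p,z):
    K,R,t=C; d=R.T@np.linalg.solve(K,[p[0],p[1],1.]); o=-R.T@t
    return o+d*(z-o[2])/d[2]
def proj(C,X):
    K,R,t=C; q=K@(R@np.array(X,float)+t); return q[:2]/q[2]
def save(name,im,scale=1):
    cv2.imwrite("pics/"+name,cv2.resize(im[:,:,::-1],None,fx=scale,fy=scale,interpolation=cv2.INTER_CUBIC))
E
python3 - <<'E'
from h import *
s=ctrl.state(); print(s["clock"],s["eef_pos"],np.round(s["tcp_rot"],3).tolist(),s["ft_force"])
Z={"foot":0,"foot_hole":56,"pin_knob":79.5,"keeper_post":90.5,"stand":0,"bolt":6,"jar":0,"spool":0,"tin":0,"handset":0,"wrench":0,"screwdriver":0}
for n in ("top","scene"):
    im=ctrl.read_camera(n); save(n+"0.png",im); C=cam(n)
    for k,z in Z.items():
        for d in ctrl.place_of(n,k)[:3]: print(n,k,round(d["conf"],2),np.round(d["at"]),np.round(ray(C,d["at"],z)[:2]))
print(ctrl.get_calibration("wrist"))
E
```

```text
0.0 [172.4759879  600.21583368 213.86537556] [[-0.961, 0.276, -0.0], [0.276, 0.961, -0.001], [-0.0, -0.001, -1.0]] [-0.70968148  0.48718831  1.11387916]
top foot 0.62 [314. 225.] [534. -72.]
top foot_hole 0.78 [311. 223.] [531. -62.]
top pin_knob 0.61 [224. 233.] [490. 209.]
top pin_knob 0.58 [179. 291.] [306. 341.]
top pin_knob 0.52 [187. 254.] [422. 322.]
top keeper_post 0.56 [333. 198.] [ 606. -126.]
top keeper_post 0.56 [189. 239.] [465. 318.]
top stand 0.92 [192. 240.] [474. 324.]
top bolt 0.48 [188. 227.] [518. 338.]
top jar 0.6 [427. 213.] [ 583. -443.]
top jar 0.53 [312. 222.] [542. -68.]
top spool 0.92 [186. 173.] [700. 357.]
top tin 0.81 [410. 303.] [ 290. -384.]
top handset 0.86 [386. 163.] [ 748. -311.]
top wrench 0.7 [417. 265.] [ 410. -409.]
top screwdriver 0.72 [149. 285.] [325. 455.]
scene foot 0.92 [255. 231.] [533. -72.]
scene foot_hole 0.78 [252. 212.] [522. -87.]
scene foot_hole 0.63 [396. 252.] [506. 334.]
scene pin_knob 0.72 [374. 206.] [362. 218.]
scene pin_knob 0.61 [397. 226.] [426. 306.]
scene pin_knob 0.58 [420. 215.] [348. 344.]
scene keeper_post 0.64 [402
[... 400 characters left out ...]
e handset 0.66 [141. 249.] [ 758. -302.]
scene wrench 0.71 [192. 186.] [ 407. -400.]
scene wrench 0.26 [252. 214.] [ 461. -131.]
scene screwdriver 0.64 [461. 247.] [325. 459.]
{'mtx': array([[312.4268237 ,   0.        , 278.98942018],
       [  0.        , 312.4268237 , 212.79028698],
       [  0.        ,   0.        ,   1.        ]]), 'tool_from_camera': array([[ 1.27791715e-04, -9.58751854e-01, -2.84244377e-01,
         8.00668061e+01],
       [ 9.99999923e-01,  1.71872791e-05,  3.91611508e-04,
         6.96699493e-01],
       [-3.70572872e-04, -2.84244405e-01,  9.58751783e-01,
        -1.69590854e+02],
       [ 0.00000000e+00,  0.00000000e+00,  0.00000000e+00,
         1.00000000e+00]])}
```

Run:
```python
import cv2,numpy as np
a=cv2.imread("pics/top0.png");b=cv2.imread("pics/scene0.png")
c=lambda im,y,x,h,w,W,H:cv2.resize(im[y:y+h,x:x+w],(W,H),interpolation=cv2.INTER_CUBIC)
cv2.imwrite("pics/m0.png",np.vstack([np.hstack([c(a,160,130,150,200,400,300),c(a,170,270,100,133,400,300)]),np.hstack([c(b,170,340,112,150,400,300),c(b,170,190,97,130,400,300)])]))
```

```text
(no output)
```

View pics/m0.png

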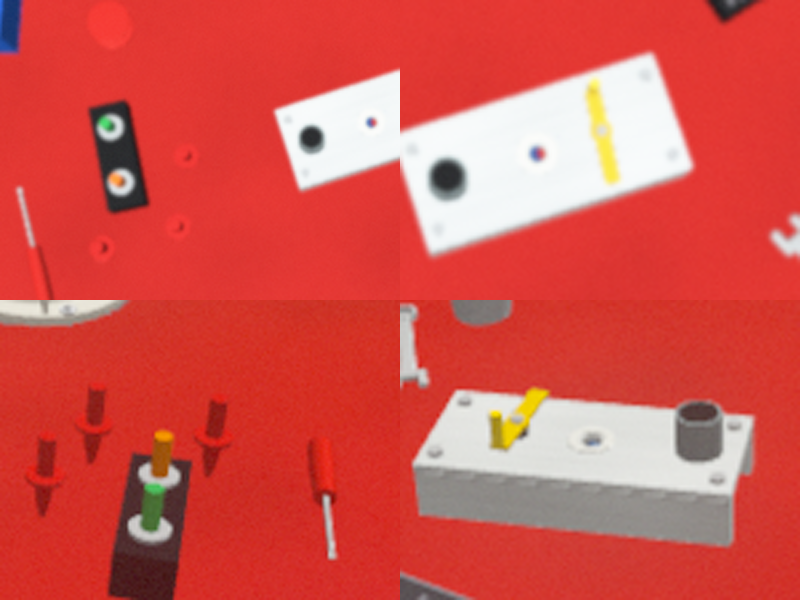

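View pics/top0.png

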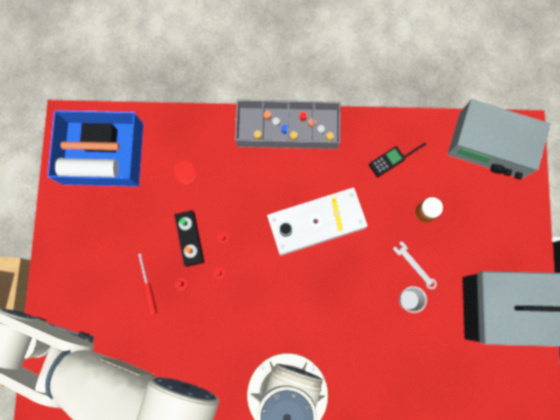

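Candidates for the pin in the top view are the orange knob at (189,251), the green bolt at (185,222), and red look-alikes at (223,238), (181,284) and (219,272). I choose the orange one. The foot hole is near (316,221), the tube socket near (286,229), and the yellow keeper near (336,212) and open.

Run:
```python
from h import *
B={}
for n in ("top","scene"):
    im=cv2.imread(f"pics/{n}0.png"); C=cam(n); hsv=cv2.cvtColor(im,cv2.COLOR_BGR2HSV)
    m={"orange":cv2.inRange(hsv,(8,130,120),(20,255,255)),"green":cv2.inRange(hsv,(45,110,80),(80,255,255)),
       "yellow":cv2.inRange(hsv,(22,120,120),(35,255,255)),"dark":cv2.inRange(hsv,(0,0,0),(180,90,75))}
    for k,v in m.items():
        N,L,S,c=cv2.connectedComponentsWithStats(v)
        for i in range(1,N):
            if S[i][4]>15 and 130<c[i][0]<480 and 160<c[i][1]<300 : print(n,k,S[i],np.round(c[i],1),np.round([ray(C,c[i],z)[:2] for z in (58,96,102)]).tolist())
C=cam("top")
print("hole",ray(C,(315.7,221.2),56),"tube",ray(C,(285.8,229),96))
w=np.float32
for p,z in (((270+653/3,170+53/3),56),((270+691/3,170+168/3),56),((270+430/3,170+252/3),48)): print(ray(C,p,z)[:2])
```

```text
top orange [417 203  16  19  91] [422.6 215.7] [[562.0, -414.0], [555.0, -405.0], [554.0, -404.0]]
top orange [185 247   7   6  27] [187.9 249.4] [[437.0, 325.0], [433.0, 318.0], [432.0, 317.0]]
top green [179 218   7   7  30] [182.1 221.1] [[527.0, 349.0], [521.0, 341.0], [520.0, 340.0]]
top yellow [332 197   6  16  54] [334.5 204.6] [[592.0, -135.0], [584.0, -132.0], [583.0, -132.0]]
top yellow [335 215   7  16  63] [338.5 222.2] [[535.0, -148.0], [529.0, -145.0], [528.0, -144.0]]
top dark [371 148  34  28 156] [384.8 163.8] [[730.0, -296.0], [719.0, -289.0], [717.0, -288.0]]
top dark [176 212  27  53 550] [189.5 238.7] [[471.0, 322.0], [466.0, 315.0], [466.0, 314.0]]
top dark [281 224   9   9  61] [285.1 228.3] [[511.0, 21.0], [506.0, 20.0], [505.0, 20.0]]
scene orange [133 187  25  24 191] [149.1 196.1] [[599.0, -406.0], [646.0, -356.0], [653.0, -348.0]]
scene orange [397 218   8  18 116] [400.2 226.5] [[395.0, 306.0], [451.0, 322.0], [460.0, 324.0]]
scene orange [178 290   8  10  50] [181.8 294.2] [[900.0, -34.0], [932.0, -2.0], [937.0, 3.0]]
scene green [393 239   9  17 106] [396.8 246.5] [[487.0, 329.0], [539.0, 343.0], [547.0, 346.0]]
scene yellow [219 199  19  19 143] [226.9 208.5] [[544.0, -158.0], [593.0, -120.0], [601.0, -114.0]]
scene yellow [169 270  10   7  48] [174. 273.] [[849.0, -100.0], [883.0, -65.0], [889.0, -59.0]]
scene dark [ 90 232  71  13 276] [134.1 238.9] [[789.0, -286.0], [826.0, -242.0], [832.0, -235.0]]
hole [536.96630899 -76.00266904  56.        ] tube [503.68625139  17.89605695  96.        ]
[ 658.60894379 -624.3486087 ]
[ 535.2369812  -659.36788942]
[ 440.70708585 -385.47485027]
```

>>> {"method": "jog_arm", "body": {
  "deltas": [
    [0,0,-0.445,-327,-198,14,1],
    [0,0,-0.445,-327,-198,14,1],
    [0,0,-0.445,-327,-198,14,1],
    [0,0,-0.445,-327,-198,14,1],
    [0,0,-0.445,-327,-198,14,1],
    [0,0,-0.445,-327,-198,14,1],
    [0,0,-0.445,-327,-198,14,1],
    [0,0,-0.445,-327,-198,14,1],
    [0,0,-0.445,-327,-198,14,1],
    [0,0,-0.445,-327,-198,14,1],
    [0,0,-0.445,-327,-198,14,1],
    [0,0,-0.445,-327,-198,14,1],
    [0,0,-0.445,-327,-198,14,1],
    [0,0,-0.445,-327,-198,14,1]
  ]
}}

```text
clock: 2.47
eef_pos: [431.3, 321.3, 200.6]
tcp_rot: [[-0.986, -0.166, -0.0], [-0.166, 0.986, 0.0], [0.0, 0.0, -1.0]]
ft_force: [-0.5, 0.3, -0.0]
grip_width: 92.2
```

Run:
```python
from h import *
C=cam("wrist"); im=ctrl.read_camera("wrist"); save("w1.png",im)
for d in ctrl.place_of("wrist","pin_knob")[:3]: print(d,ray(C,d["at"],79.5))
for d in ctrl.place_of("wrist","stand")[:1]: print(d,ray(C,d["at"],0))
hsv=cv2.cvtColor(im,cv2.COLOR_RGB2HSV)
for k,lo,hi in (("o",(8,130,100),(20,255,255)),("g",(45,100,60),(80,255,255))):
    N,L,S,c=cv2.connectedComponentsWithStats(cv2.inRange(hsv,lo,hi))
    for i in range(1,N):
        if S[i][4]>80: print(k,S[i],c[i],ray(C,c[i],79.5)[:2])
```

```text
{'at': [322.0, 100.9], 'conf': 0.73} [330.27633504 343.12895635  79.5       ]
{'at': [182.7, 120.1], 'conf': 0.73} [366.74690703 223.89398403  79.5       ]
{'at': [168.4, 233.3], 'conf': 0.7} [476.58143614 218.51022379  79.5       ]
{'at': [276.8, 226.1], 'conf': 0.94} [478.34421542 327.04237536   0.        ]
o [265 196  19  29 442] [274.33031674 210.54072398] [436.03042702 318.10106173]
o [ 73 321  32  63 555] [ 85.54054054 346.21981982] [625.69814525 136.67152123]
o [462 321  26  31 204] [476.0245098  333.30882353] [537.50273046 558.77021292]
o [ 256  406  163   10 1309] [330.92818946 410.36440031] [669.93903315 425.00575806]
g [272 275  19  35 482] [281.19502075 293.50414938] [524.38779102 339.9164157 ]
```

View pics/w1.png

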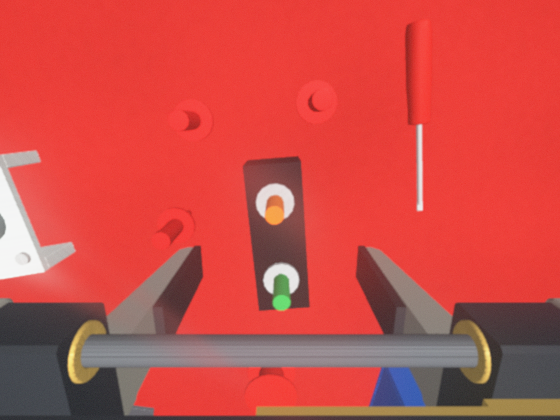

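Run:
```python
from h import *
C=cam("wrist"); im=cv2.imread("pics/w1.png")[170:250,230:320]
print(ray(C,(275,216),102),ray(C,(274.5,203),57),proj(C,(434,318,102)),proj(C,(434,318,57)))
cv2.imwrite("pics/w1c.png",cv2.resize(im,None,fx=6,fy=6,interpolation=cv2.INTER_CUBIC))
```

```text
[434.67994348 318.55979926 102.        ] [434.6163321 317.4662328  57.       ] [274.50783064 215.18678805] [275.10518133 202.5150423 ]
```

View pics/w1c.png

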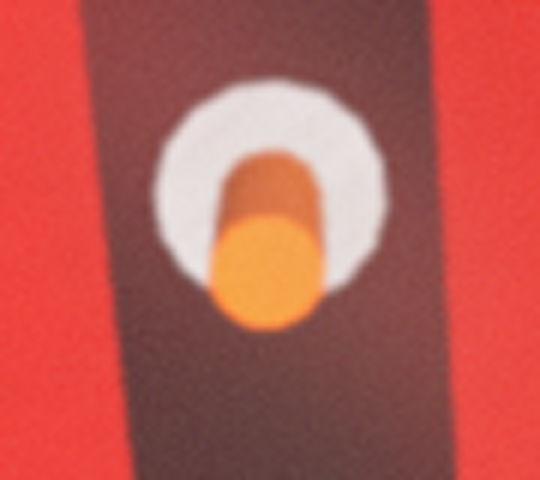

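The crop confirms the orange round knob, with its disc at about (274.6,215) and its axis at world (434,318). Next I descend and grip it.

>>> {"method": "jog_arm", "body": {
  "deltas": [
    [0,0,0,-2,-4,40,1],
    [0,0,0,-2,-4,80,1],
    [0,0,0,-2,-4,110,1],
    [0,0,0,-2,-4,130,1],
    [0,0,0,-2,-4,137.5,1],
    [0,0,0,-2,-4,137.5,1],
    [0,0,0,-2,-4,137.5,0],
    [0,0,0,-2,-4,137.5,0],
    [0,0,0,-2,-4,137.5,0],
    [0,0,0,-2,-4,137.5,0],
    [0,0,0,-2,-4,137.5,0],
    [0,0,0,-2,-4,137.5,0],
    [0,0,0,-2,-4,137.5,0],
    [0,0,0,-2,-4,137.5,0]
  ]
}}

```text
clock: 3.78
eef_pos: [434.9, 316.5, 63.2]
tcp_rot: [[-0.986, -0.164, 0.0], [-0.164, 0.986, 0.0], [-0.0, 0.0, -1.0]]
ft_force: [0.8, -0.3, -0.0]
grip_width: 41.0
```

>>> {"method": "jog_arm", "body": {
  "deltas": [
    [0,0,0,0,0,0,0],
    [0,0,0,0,0,0,0],
    [0,0,0,0,0,0,0],
    [0,0,0,0,0,0,0],
    [0,0,0,0,0,0,0],
    [0,0,0,0,0,0,0]
  ]
}}

```text
clock: 4.28
eef_pos: [434.8, 316.5, 63.1]
tcp_rot: [[-0.986, -0.164, 0.0], [-0.164, 0.986, 0.0], [-0.0, 0.0, -1.0]]
ft_force: [0.7, -0.6, -0.7]
grip_width: 17.3
```

>>> {"method": "jog_arm", "body": {
  "deltas": [
    [0,0,0,0,0,-30,0],
    [0,0,0,0,0,-65,0],
    [0,0,0,0,0,-100,0],
    [0,0,0,0,0,-127,0],
    [0,0,1.394,-49,-478,-127,0],
    [0,0,1.394,-49,-478,-127,0],
    [0,0,1.394,-49,-478,-127,0],
    [0,0,1.394,-49,-478,-127,0],
    [0,0,1.394,-49,-478,-127,0],
    [0,0,1.394,-49,-478,-127,0],
    [0,0,1.394,-49,-478,-127,0],
    [0,0,1.394,-49,-478,-127,0],
    [0,0,1.394,-49,-478,-127,0],
    [0,0,1.394,-49,-478,-127,0],
    [0,0,1.394,-49,-478,-127,0],
    [0,0,1.394,-49,-478,-127,0],
    [0,0,1.394,-49,-478,-127,0],
    [0,0,1.394,-49,-478,-110,0],
    [0,0,1.394,-49,-478,-88,0],
    [0,0,1.394,-49,-478,-88,0]
  ]
}}

```text
clock: 5.95
eef_pos: [558.9, -145.9, 147.4]
tcp_rot: [[-0.336, 0.942, -0.006], [0.942, 0.336, 0.002], [0.004, -0.005, -1.0]]
ft_force: [-1.7, -0.4, -2.5]
grip_width: 17.2
```

Run:
```python
from h import *
C=cam("wrist"); im=ctrl.read_camera("wrist"); s=ctrl.state(); print(s["eef_pos"],s["grip_width"],s["joint_positions"])
save("w2.png",im); 
for k,z in (("foot_hole",56),("keeper_post",90.5),("seat",56),("pin_tip",93),("foot",0)):
    for d in ctrl.place_of("wrist",k)[:2]: print(k,d,ray(C,d["at"],z))
p=proj(C,(537,-76,56)); print(p); x,y=np.clip(p.astype(int)-30,0,None)
c=cv2.resize(im[y:y+60,x:x+60],(480,480),interpolation=cv2.INTER_CUBIC)
a=cv2.resize(im,(320,240)); cv2.imwrite("pics/w2c.png",np.hstack([c,np.vstack([a,a*0])])[:,:,::-1]); print(x,y)
```

```text
[ 559.69249004 -145.9434546   149.10528778] 17.648482722265992 [-2.57752739e-01  3.54974811e-01  1.79153446e+00  1.58503120e-04
  1.00014455e+00 -6.00503788e-01]
foot_hole {'at': [287.0, 130.8], 'conf': 0.67} [540.7638784 -74.8898632  56.       ]
keeper_post {'at': [341.2, 231.9], 'conf': 0.75} [ 604.81544922 -130.93075922   90.5       ]
keeper_post {'at': [282.5, 129.8], 'conf': 0.72} [536.57069237 -74.67306013  90.5       ]
pin_tip {'at': [287.2, 128.9], 'conf': 0.55} [539.399306  -72.9596287  93.       ]
foot {'at': [284.7, 130.0], 'conf': 0.83} [539.978622   -75.97290911   0.        ]
[282.15792481 130.52017799]
252 100
```

View pics/w2c.png

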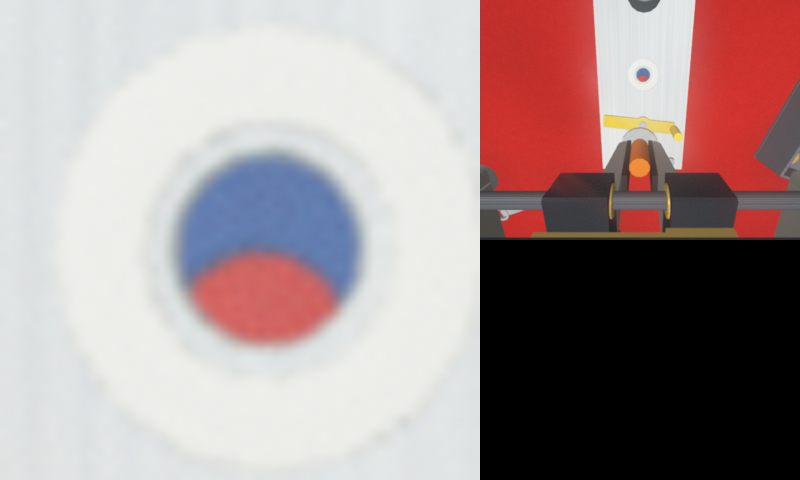

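Run:
```python
from h import *
C=cam("wrist")
h=ray(C,(285.1,130.5),56); print(h)
# fit: seat edge circle, hole circle
im=cv2.imread("pics/w2.png"); hsv=cv2.cvtColor(im,cv2.COLOR_BGR2HSV)[90:170,240:330]
m=(hsv[...,1]>90).astype(np.uint8); n,L,S,c=cv2.connectedComponentsWithStats(m); i=L[40,45]; print(S[i],c[i]+[240,90],ray(C,c[i]+[240,90],56))
y=cv2.inRange(cv2.cvtColor(im,cv2.COLOR_BGR2HSV),(20,100,100),(35,255,255)); n,L,S,c=cv2.connectedComponentsWithStats(y)
for k in range(1,n):
    if S[k][4]>60: print(S[k],c[k])
print(ray(C,(285+0,10),96), C[1].T@[0,0,1])
s=ctrl.state(); print(np.round(s["tcp_rot"],4),s["eef_pos"],s["clock"],s["ft_force"])
t=ctrl.read_camera("top");Ct=cam("top"); print(Ct and ray(Ct,(316.0,221.2),56))
```

```text
[543.71236753 -76.37773205  56.        ]
[ 35  31  21  15 196] [285.41836735 126.90816327] [542.98497234 -73.6091974   56.        ]
[ 216  201  139   46 2557] [284.53421979 218.8056316 ]
[322 324  12  59 296] [328.87162162 355.38851351]
[226 326   9  57 185] [228.4        351.46486486]
[ 297  399  154   17 1890] [379.81481481 407.07407407]
[  90  406  179   10 1314] [175.77245053 410.59436834]
[517.26511056  -6.23358018  96.        ] [ 0.09794458 -0.26713024 -0.95867006]
[[-3.360e-01  9.419e-01  1.800e-03]
 [ 9.419e-01  3.360e-01 -5.000e-04]
 [-1.000e-03  1.500e-03 -1.000e+00]] [ 562.51753802 -146.76061287  152.3428797 ] 6.25 [-0.09812734  0.3724221  -1.89671084]
[536.98858857 -76.95471653  56.        ]
```

```bash
cat >> h.py <<'E'
def hole():
    C=cam("wrist"); im=ctrl.read_camera("wrist"); g=cv2.cvtColor(im,cv2.COLOR_RGB2HSV)
    out={}
    for k,m in (("hole",g[...,1]>90),("red",(g[...,1]>90)&((g[...,0]<15)|(g[...,0]>165))),("blue",(g[...,1]>60)&(g[...,0]>95)&(g[...,0]<140))):
        n,L,S,c=cv2.connectedComponentsWithStats(m.astype(np.uint8))
        for i in range(1,n):
            if 60<S[i][4]<1500 and abs(c[i][0]-280)<70 and c[i][1]<200:
                print(k,S[i],np.round(c[i],1),np.round(ray(C,S[i][:2]+(S[i][2:4]-1)/2,56 if k!="red" else 47)[:2],1))
    return im,C
E
python3 - <<'E'
from h import *
s=ctrl.state();print(s["eef_pos"])
im,C=hole(); save("w3.png",im)
s=ctrl.state();print(s["eef_pos"],s["clock"])
g=cv2.cvtColor(im,cv2.COLOR_RGB2GRAY)
c=cv2.HoughCircles(cv2.resize(g[60:200,210:360],None,fx=4,fy=4,interpolation=cv2.INTER_CUBIC),cv2.HOUGH_GRADIENT_ALT,1,20,param1=60,param2=0.6,minRadius=30,maxRadius=140)
if c is not None:
    for u in c[0][:6]:
        q=(u[:2]+.5)/4-.5+[210,60]; print(np.round(u,1),q,np.round(ray(C,q,56)[:2],1))
E
```

```text
[ 562.42519451 -146.82931643  152.22499054]
hole [271 117  21  15 187] [281.  123.5] [538.7 -72.7]
hole [272 129  17  10 130] [280.1 133.4] [540.5 -80.1]
red [272 129  17  10 130] [280.1 133.4] [540.6 -80.4]
blue [270 117  22  16 226] [280.9 123.7] [538.4 -73.2]
[ 562.31701797 -146.88150143  152.06961283] 6.35
[284.  271.   46.7] [280.625 127.375] [539.3 -75.3]
[284. 271.  64.] [280.625 127.375] [539.3 -75.3]
```

>>> {"method": "jog_arm", "body": {
  "deltas": [
    [0,0,0,35,1,0,0],
    [0,0,0,70.5,2,0,0],
    [0,0,0,70.5,2,0,0],
    [0,0,0,70.5,2,15,0],
    [0,0,0,70.5,2,30,0],
    [0,0,0,70.5,2,30,0],
    [0,0,0,70.5,2,30,0],
    [0,0,0,70.5,2,30,0],
    [0,0,0,70.5,2,30,0]
  ]
}}

```text
clock: 7.1
eef_pos: [540.7, -80.2, 122.0]
tcp_rot: [[-0.335, 0.942, 0.001], [0.942, 0.335, -0.0], [-0.001, 0.001, -1.0]]
ft_force: [0.3, -0.1, -1.4]
grip_width: 17.6
```

Run:
```python
from h import *
s=ctrl.state();print(s["eef_pos"],s["ft_force"],s["grip_width"])
im=ctrl.read_camera("wrist");Cw=cam("wrist"); sc=ctrl.read_camera("scene");Cs=cam("scene")
for d in ctrl.place_of("wrist","pin_tip")[:2]+ctrl.place_of("scene","pin_tip")[:2]: print(d)
s=ctrl.state();print(s["eef_pos"])
e=np.array(s["eef_pos"]);R=np.array(s["tcp_rot"])
print("tip pred wrist",proj(Cw,e-[0,0,57]),"collar",proj(Cw,e-[0,0,6]),proj(Cs,e-[0,0,57]))
x,y=160,100; a=cv2.resize(im[y:y+150,x:x+200],(800,600))[:,:400+120]
q=proj(Cs,e-[0,0,57]).astype(int); b=cv2.resize(sc[q[1]-30:q[1]+30,q[0]-14:q[0]+14],(280,600),interpolation=cv2.INTER_CUBIC)
a=cv2.resize(im[150:290,215:335],(514,600),interpolation=cv2.INTER_CUBIC)
save("w4.png",np.hstack([a,b])); print(q)
```

```text
[540.69308864 -80.15687422 122.02957606] [ 0.27949063 -0.07712999 -1.42367672] 17.6032591301174
{'at': [417.2, 237.7], 'conf': 0.8}
{'at': [354.8, 251.5], 'conf': 0.57}
[540.32643104 -80.01890102 121.61971633]
tip pred wrist [277.55482649 229.36542072] collar [277.38219695 257.23478345] [250.35353488 212.92104548]
[250 212]
```

View pics/w4.png

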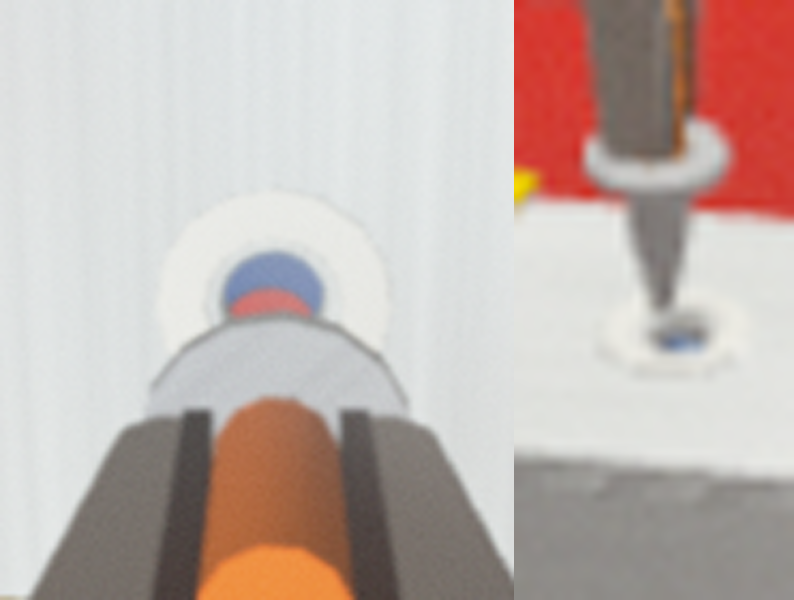

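Run:
```python
from h import *
s=ctrl.state();e=np.array(s["eef_pos"]);R=np.array(s["tcp_rot"]);Cw=cam("wrist"); print(e)
w=ray(Cw,(278.9,218.6),58); print("washer",w,"in tool",R.T@(w-e))
for row,h in ((225.1,6),(223.3,11)):
    f=ray(Cw,(280.0,row),e[2]-h); print("collar front in tool",R.T@(f-e))
print(np.round(R,4))
Cs=cam("scene"); 
for z in (58,):
    q=np.array([250-14+(677-514)/10,212-30+332/10]); print("washer scene",ray(Cs,q,58))
q=np.array([250-14+(661-514)/10,212-30+302/10]); print("tip scene",ray(Cs,q,e[2]-57))
```

```text
[540.32643104 -80.01890102 121.61971633]
washer [538.66471876 -73.23373228  58.        ] in tool [ 6.97492062  0.66350316 63.6174375 ]
collar front in tool [21.14284839  1.26908183  5.99250069]
collar front in tool [20.60387875  1.29052047 10.99273194]
[[-3.352e-01  9.421e-01  8.000e-04]
 [ 9.421e-01  3.352e-01 -1.000e-04]
 [-4.000e-04  7.000e-04 -1.000e+00]]
washer scene [539.12097663 -74.62511016  58.        ]
tip scene [536.64395258 -81.24051592  64.61971633]
```

>>> {"method": "jog_arm", "body": {
  "deltas": [
    [0,0,0,2,-0.5,0,0],
    [0,0,0,2,-0.5,3,0],
    [0,0,0,2,-0.5,6,0],
    [0,0,0,2,-0.5,9,0],
    [0,0,0,2,-0.5,11,0],
    [0,0,0,2,-0.5,12.5,0],
    [0,0,0,2,-0.5,14,0],
    [0,0,0,2,-0.5,15,0],
    [0,0,0,2,-0.5,15,0]
  ]
}}

```text
clock: 8.05
eef_pos: [538.8, -78.2, 105.8]
tcp_rot: [[-0.335, 0.942, -0.0], [0.942, 0.335, 0.0], [0.0, -0.0, -1.0]]
ft_force: [0.6, 0.4, -2.4]
grip_width: 17.3
```

>>> {"method": "jog_arm", "body": {
  "deltas": [
    [0,0,0,0,0,0.7,0],
    [0,0,0,0,0,1.4,0],
    [0,0,0,0,0,2,0],
    [0,0,0,0,0,2,0]
  ]
}}

```text
clock: 8.38
eef_pos: [539.0, -78.2, 104.1]
tcp_rot: [[-0.335, 0.942, 0.0], [0.942, 0.335, -0.0], [-0.0, 0.0, -1.0]]
ft_force: [-1.0, 1.0, -2.0]
grip_width: 17.1
```

>>> {"method": "jog_arm", "body": {
  "deltas": [
    [0,0,0,0,0,0.5,0],
    [0,0,0,0,0,1,0],
    [0,0,0,0,0,1.5,0],
    [0,0,0,0,0,2,0],
    [0,0,0,0,0,2,0]
  ]
}}

```text
clock: 8.8
eef_pos: [539.5, -78.3, 103.4]
tcp_rot: [[-0.335, 0.942, 0.001], [0.942, 0.335, -0.0], [-0.001, 0.001, -1.0]]
ft_force: [-3.4, -0.6, 12.2]
grip_width: 17.5
```

>>> {"method": "jog_arm", "body": {
  "deltas": [
    [0,0,0,0,0,-3,0],
    [0,0,0,-0.8,-0.5,-3,0],
    [0,0,0,-0.8,-0.5,-2,0],
    [0,0,0,-0.8,-0.5,-1,0],
    [0,0,0,-0.8,-0.5,-0.5,0],
    [0,0,0,-0.8,-0.5,0,0],
    [0,0,0,-0.8,-0.5,0,0]
  ]
}}

```text
clock: 9.38
eef_pos: [539.2, -79.3, 103.0]
tcp_rot: [[-0.335, 0.942, 0.001], [0.942, 0.335, -0.0], [-0.001, 0.001, -1.0]]
ft_force: [-2.4, 0.9, 11.8]
grip_width: 17.4
```

>>> {"method": "jog_arm", "body": {
  "deltas": [
    [0,0,0,0,0,-0.5,0],
    [0,0,0,-0.4,0,-0.5,0],
    [0,0,0,-0.8,0,-0.5,0],
    [0,0,0,-1.2,0,-0.5,0],
    [0,0,0,-1.2,0,-0.5,0]
  ]
}}

```text
clock: 9.8
eef_pos: [539.3, -79.9, 103.1]
tcp_rot: [[-0.335, 0.942, 0.0], [0.942, 0.335, 0.001], [0.0, 0.001, -1.0]]
ft_force: [-1.8, 1.8, 8.2]
grip_width: 17.6
```

Run:
```python
from h import *
from scipy.optimize import least_squares
# w3: camera pose then; TCP (562.35,-146.86,152.1)
im=cv2.imread("pics/w3.png"); x0,y0=262,108
c=cv2.resize(im[y0:y0+40,x0:x0+40],None,fx=8,fy=8,interpolation=cv2.INTER_CUBIC).astype(float)
P=lambda q:(np.array(q)+.5)/8-.5+[x0,y0]
b,g,r=c[...,0],c[...,1],c[...,2]
sat=(c.max(2)-c.min(2)); inside=(sat>60).astype(np.uint8); red=((r>b)&(inside>0)).astype(np.uint8)
def fit(pts,r=None):
    f=lambda p:np.hypot(pts[:,0]-p[0],pts[:,1]-p[1])-(p[2] if r is None else r)
    s=least_squares(f,[*pts.mean(0),10] if r is None else [pts[:,0].mean(),pts[:,1].max()+5],loss="soft_l1"); return s.x,np.sqrt((f(s.x)**2).mean())
inside=cv2.morphologyEx(inside,cv2.MORPH_CLOSE,np.ones((15,15),np.uint8))
k=max(cv2.findContours(inside,0,1)[0],key=cv2.contourArea)[:,0]; H,e=fit(P(k)); print("hole",H,e)
# red/blue boundary: for each col the topmost red pixel not near the hole edge
pts=[]
for u in range(320):
    v=np.flatnonzero(red[:,u])
    if len(v):
        q=P((u,v[0]))
        if np.hypot(*(q-H[:2]))<H[2]-1.5: pts.append(q)
pts=np.array(pts); F,e=fit(pts,H[2]*264/273*1.0); print("flange",F,e,"offset mm px right/down",(F-H[:2])/(H[2]/9.5*.967))
F,e=fit(pts); print(F,e)
C=list(cam("wrist")); s=ctrl.state(); 
print(s["eef_pos"],s["joint_positions"])
```

```text
hole [280.71375365 127.74597166  10.5763628 ] 0.47379559187781556
flange [279.76285659 138.4263313 ] 0.06732728952283078 offset mm px right/down [-0.88327166  9.9207994 ]
[279.75501445 138.5399216   10.33030129] 0.06624076272733655
[539.29848353 -79.93458595 103.14307396] [-1.50310231e-01  3.66104285e-01  1.90096940e+00  8.12114356e-04
  8.74256651e-01 -4.92489817e-01]
```

>>> {"method": "jog_arm", "body": {
  "deltas": [
    [0,0,0,0,0,-1.7,0],
    [0,0,0,0,0,-1.7,0],
    [0,0,0,0,0,-1.7,0],
    [0,0,0,0,0,-1.7,0]
  ]
}}

```text
clock: 10.13
eef_pos: [539.0, -80.2, 104.0]
tcp_rot: [[-0.335, 0.942, -0.0], [0.942, 0.335, -0.0], [0.0, -0.0, -1.0]]
ft_force: [0.7, 0.2, -1.0]
grip_width: 17.3
```

>>> {"method": "jog_arm", "body": {
  "deltas": [
    [0,0,0,-0.5,0,0,0],
    [0,0,0,-1.0,0,0,0],
    [0,0,0,-1.5,0,0,0],
    [0,0,0,-1.5,0,0,0],
    [0,0,0,-1.5,0,0,0]
  ]
}}

```text
clock: 10.55
eef_pos: [539.5, -81.6, 104.2]
tcp_rot: [[-0.335, 0.942, -0.0], [0.942, 0.335, 0.0], [0.0, -0.0, -1.0]]
ft_force: [-0.5, -0.4, -1.9]
grip_width: 17.6
```

>>> {"method": "jog_arm", "body": {
  "deltas": [
    [0,0,0,0,0,0.5,0],
    [0,0,0,0,0,1,0],
    [0,0,0,0,0,1.5,0],
    [0,0,0,0,0,2,0],
    [0,0,0,0,0,2.5,0],
    [0,0,0,0,0,2.5,0]
  ]
}}

```text
clock: 11.05
eef_pos: [539.6, -81.5, 101.8]
tcp_rot: [[-0.335, 0.942, 0.0], [0.942, 0.335, 0.0], [0.0, 0.0, -1.0]]
ft_force: [0.5, 2.3, -0.9]
grip_width: 17.5
```

It's in: the TCP is at 101.8, below the earlier 103 contact height, with no upward force. I'll descend along the taper while drifting back toward the hole axis.

>>> {"method": "jog_arm", "body": {
  "deltas": [
    [0,0,0,0.2,0,0.7,0],
    [0,0,0,0.3,0,1.4,0],
    [0,0,0,0.5,0,2.1,0],
    [0,0,0,0.6,0,2.8,0],
    [0,0,0,0.8,0,3.5,0],
    [0,0,0,0.8,0,3.5,0]
  ]
}}

```text
clock: 11.55
eef_pos: [540.0, -80.9, 98.9]
tcp_rot: [[-0.335, 0.942, 0.001], [0.942, 0.335, -0.0], [-0.001, 0.001, -1.0]]
ft_force: [-0.7, 2.6, 5.1]
grip_width: 17.7
```

>>> {"method": "jog_arm", "body": {
  "deltas": [
    [0,0,0,0.2,0,0.7,0],
    [0,0,0,0.4,0,1.4,0],
    [0,0,0,0.6,0,2.1,0],
    [0,0,0,0.8,0,2.8,0],
    [0,0,0,1.0,0,3.5,0],
    [0,0,0,1.1,0,4.2,0],
    [0,0,0,1.1,0,4.2,0]
  ]
}}

```text
clock: 12.13
eef_pos: [539.9, -80.0, 94.9]
tcp_rot: [[-0.335, 0.942, 0.002], [0.942, 0.335, -0.0], [-0.001, 0.002, -1.0]]
ft_force: [-0.4, 2.2, 7.0]
grip_width: 17.3
```

>>> {"method": "jog_arm", "body": {
  "deltas": [
    [0,0,0,0.2,0,0.7,0],
    [0,0,0,0.4,0,1.4,0],
    [0,0,0,0.6,0,2.1,0],
    [0,0,0,0.8,0,2.8,0],
    [0,0,0,1.0,0,3.5,0],
    [0,0,0,1.1,0,4.2,0],
    [0,0,0,1.2,0,4.9,0],
    [0,0,0,1.4,0,5.6,0],
    [0,0,0,1.4,0,5.6,0]
  ]
}}

```text
clock: 12.88
eef_pos: [539.6, -78.7, 89.3]
tcp_rot: [[-0.335, 0.942, 0.002], [0.942, 0.335, -0.001], [-0.001, 0.002, -1.0]]
ft_force: [-0.2, 2.8, 6.1]
grip_width: 17.4
```

>>> {"method": "jog_arm", "body": {
  "deltas": [
    [0,0,0,0.2,0,0.7,0],
    [0,0,0,0.4,0,1.4,0],
    [0,0,0,0.6,0,2.1,0],
    [0,0,0,0.8,0,2.8,0],
    [0,0,0,0.9,0,3.5,0],
    [0,0,0,1.0,0,4.2,0],
    [0,0,0,1.1,0,4.9,0],
    [0,0,0,1.2,0,5.6,0],
    [0,0,0,1.2,0,6,0],
    [0,0,0,1.2,0,6,0]
  ]
}}

```text
clock: 13.72
eef_pos: [539.3, -77.8, 83.2]
tcp_rot: [[-0.336, 0.942, 0.003], [0.942, 0.336, -0.001], [-0.002, 0.002, -1.0]]
ft_force: [2.0, 0.3, 4.2]
grip_width: 17.3
```

>>> {"method": "jog_arm", "body": {
  "deltas": [
    [0,0,0,0.1,0,0.7,0],
    [0,0,0,0.1,0,1.4,0],
    [0,0,0,0.2,0,2.1,0],
    [0,0,0,0.2,0,2.8,0],
    [0,0,0,0.3,0,3.5,0],
    [0,0,0,0.3,0,4.2,0],
    [0,0,0,0.3,0,4.9,0],
    [0,0,0,0.3,0,5.6,0],
    [0,0,0,0.3,0,6,0],
    [0,0,0,0.3,0,6,0]
  ]
}}

```text
clock: 14.55
eef_pos: [539.1, -77.6, 76.8]
tcp_rot: [[-0.336, 0.942, 0.002], [0.942, 0.336, -0.001], [-0.001, 0.002, -1.0]]
ft_force: [2.9, -2.3, 3.2]
grip_width: 17.6
```

>>> {"method": "jog_arm", "body": {
  "deltas": [
    [0,0,0,0,0,0.7,0],
    [0,0,0,0,0,1.4,0],
    [0,0,0,0,0,2.1,0],
    [0,0,0,0,0,2.8,0],
    [0,0,0,0,0,3.5,0],
    [0,0,0,0,0,4.2,0],
    [0,0,0,0,0,4.9,0],
    [0,0,0,0,0,5.6,0],
    [0,0,0,0,0,5.6,0]
  ]
}}

```text
clock: 15.3
eef_pos: [538.9, -77.5, 71.0]
tcp_rot: [[-0.336, 0.942, 0.002], [0.942, 0.336, -0.001], [-0.001, 0.001, -1.0]]
ft_force: [4.0, -3.2, 0.1]
grip_width: 17.3
```

>>> {"method": "jog_arm", "body": {
  "deltas": [
    [0,0,0,-0.3,0,0.3,0],
    [0,0,0,-0.3,0,0.6,0],
    [0,0,0,-0.3,0,0.9,0],
    [0,0,0,-0.3,0,1.2,0],
    [0,0,0,-0.3,0,1.5,0],
    [0,0,0,-0.3,0,1.8,0],
    [0,0,0,-0.3,0,2.1,0],
    [0,0,0,-0.3,0,2.1,0]
  ]
}}

```text
clock: 15.97
eef_pos: [539.0, -77.6, 69.3]
tcp_rot: [[-0.335, 0.942, 0.002], [0.942, 0.335, -0.0], [-0.001, 0.001, -1.0]]
ft_force: [3.5, -2.1, 5.0]
grip_width: 17.5
```

>>> {"method": "jog_arm", "body": {
  "deltas": [
    [0,0,0,0,0,0.3,0],
    [0,0,0,0,0,0.6,0],
    [0,0,0,0,0,0.9,0],
    [0,0,0,0,0,1.2,0],
    [0,0,0,0,0,1.2,0],
    [0,0,0,0,0,1.2,0]
  ]
}}

```text
clock: 16.47
eef_pos: [539.1, -77.7, 69.0]
tcp_rot: [[-0.335, 0.942, 0.002], [0.942, 0.335, -0.001], [-0.001, 0.002, -1.0]]
ft_force: [0.2, -2.5, 17.8]
grip_width: 17.4
```

>>> {"method": "jog_arm", "body": {
  "deltas": [
    [0,0,0,0,0,-1,0],
    [0,0,0,0,0,-1,0.5],
    [0,0,0,0,0,-1,0.5],
    [0,0,0,0,0,-1,0.5],
    [0,0,0,0,0,-1,0.5],
    [0,0,0,0,0,-1,0.5],
    [0,0,0,0,0,-1,0.5],
    [0,0,0,0,0,-1,0.5],
    [0,0,0,0,0,-1,0.5],
    [0,0,0,0,0,-20,0.5],
    [0,0,0,0,0,-50,0.5],
    [0,0,0,0,0,-90,0.5],
    [0,0,0,0,0,-130,0.5],
    [0,0,0,-40,0,-130,0.5],
    [0,0,0,-70,0,-130,0.5],
    [0,0,0,-70,0,-130,0.5],
    [0,0,0,-70,0,-130,0.5],
    [0,0,0,-70,0,-130,0.5],
    [0,0,0,-70,0,-130,0.5]
  ]
}}

```text
clock: 18.05
eef_pos: [560.8, -142.4, 197.0]
tcp_rot: [[-0.336, 0.942, -0.001], [0.942, 0.336, 0.001], [0.001, -0.001, -1.0]]
ft_force: [0.0, 0.7, 0.6]
grip_width: 45.9
```

Run:
```python
from h import *
s=ctrl.state();C=cam("wrist");im=ctrl.read_camera("wrist"); save("w5.png",im); print(s["eef_pos"],s["grip_width"],s["clock"],s["ft_force"])
for k,z in (("keeper_post",90.5),("pin_knob",85.5),("pin_shoulder",58)):
    for d in ctrl.place_of("wrist",k)[:2]: print(k,d,ray(C,d["at"],z))
y=cv2.inRange(cv2.cvtColor(im,cv2.COLOR_RGB2HSV),(22,120,100),(35,255,255)); n,L,S,c=cv2.connectedComponentsWithStats(y)
for k in range(1,n):
    if S[k][4]>100: print(S[k],c[k])
h=np.array([539.1,-77.5]);fy=np.array([-.335,.942]);fx=np.array([.942,.335])
for q in (1.1,1.3,1.5): print(q,h+45*np.sin(q)*fx+(-70-45*np.cos(q))*fy)
```

```text
[ 560.81244948 -142.42667605  197.04387729] 45.8854252110826 18.05 [0.00079886 0.66799508 0.58782983]
keeper_post {'at': [331.2, 212.5], 'conf': 0.67} [ 606.95111349 -126.59953071   90.5       ]
pin_knob {'at': [281.9, 132.1], 'conf': 0.79} [539.98578885 -74.45873812  85.5       ]
pin_shoulder {'at': [278.8, 133.2], 'conf': 0.96} [538.0780824 -77.206356   58.       ]
[223 191  47  21 632] [242.36392405 201.93512658]
[301 201  37  26 455] [319.17802198 211.62637363]
1.1 [ 607.16624152 -149.23298863]
1.3 [ 607.42777632 -140.2536357 ]
1.5 [ 605.9001758  -131.40131306]
```

View pics/w5.png

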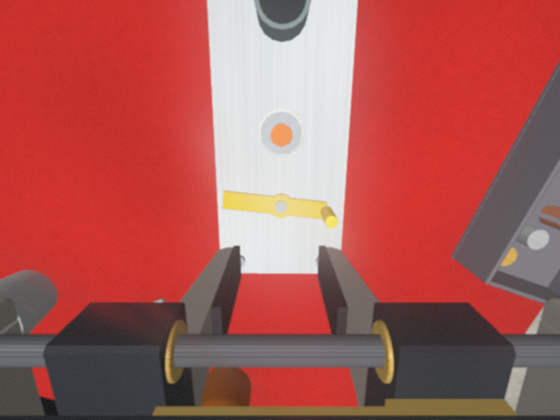

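The pin's collar sits concentric on the washer, with the knob at (281,133). The keeper post top is at (331,221) and the arm points left, so q is about 1.48. Next I pinch the post.

>>> {"method": "jog_arm", "body": {
  "deltas": [
    [0,0,0,-5,30,0,0.5],
    [0,0,0,-5,46,10,0.5],
    [0,0,0,-5,46,45,0.5],
    [0,0,0,-5,46,80,0.5],
    [0,0,0,-5,46,105,0.5],
    [0,0,0,-5,46,119,0.5],
    [0,0,0,-5,46,119,0.5],
    [0,0,0,-5,46,119,0],
    [0,0,0,-5,46,119,0],
    [0,0,0,-5,46,119,0],
    [0,0,0,-5,46,119,0],
    [0,0,0,-5,46,119,0],
    [0,0,0,-5,46,119,0],
    [0,0,0,-5,46,119,0],
    [0,0,0,-5,46,119,0],
    [0,0,0,-5,46,119,0],
    [0,0,0,-5,46,119,0],
    [0,0,0,-5,46,119,0]
  ]
}}

```text
clock: 19.75
eef_pos: [606.4, -132.9, 79.5]
tcp_rot: [[-0.335, 0.942, 0.0], [0.942, 0.335, -0.0], [-0.0, -0.0, -1.0]]
ft_force: [-3.2, -1.3, 6.1]
grip_width: 11.0
```

>>> {"method": "jog_arm", "body": {
  "deltas": [
    [0,0,0,0,0,-1,0],
    [0,0,0,-5.8,-0.9,-1,0],
    [0,0,0,-12.2,-2.9,-1,0],
    [0,0,0,-18.3,-5.8,-1,0],
    [0,0,0,-23.9,-9.6,-1,0],
    [0,0,0,-28.8,-14.1,-1,0],
    [0,0,0,-28.8,-14.1,-1,0]
  ]
}}

```text
clock: 20.33
eef_pos: [604.7, -165.3, 79.8]
tcp_rot: [[-0.334, 0.942, 0.004], [0.942, 0.334, 0.0], [-0.001, 0.004, -1.0]]
ft_force: [5.3, -1.3, -6.1]
grip_width: 11.4
```

>>> {"method": "jog_arm", "body": {
  "deltas": [
    [0,0,0,-4.2,-5.3,0,0],
    [0,0,0,-7.6,-11.1,0,0],
    [0,0,0,-10.1,-17.4,0,0],
    [0,0,0,-11.2,-21.8,0,0],
    [0,0,0,-11.9,-26.2,0,0],
    [0,0,0,-12.1,-29,0,0],
    [0,0,0,-12.1,-31,0,0],
    [0,0,0,-12.1,-31,0,0],
    [0,0,0,-12.1,-31,0,0]
  ]
}}

```text
clock: 21.08
eef_pos: [581.2, -188.9, 80.2]
tcp_rot: [[-0.335, 0.942, 0.007], [0.942, 0.335, -0.004], [-0.006, 0.005, -1.0]]
ft_force: [9.6, -10.0, -9.5]
grip_width: 11.2
```

>>> {"method": "jog_arm", "body": {
  "deltas": [
    [0,0,0,-1.5,-1,0,0],
    [0,0,0,-1.5,-2,0,0],
    [0,0,0,-1.5,-2,0,0],
    [0,0,0,-1.5,-2,0,0]
  ]
}}

```text
clock: 21.42
eef_pos: [579.3, -190.0, 80.2]
tcp_rot: [[-0.335, 0.942, 0.006], [0.942, 0.335, -0.002], [-0.004, 0.005, -1.0]]
ft_force: [8.3, -4.6, -6.9]
grip_width: 11.1
```

>>> {"method": "jog_arm", "body": {
  "deltas": [
    [0,0,0,-0.5,-1,0,0],
    [0,0,0,-0.5,-2,0,0],
    [0,0,0,-0.5,-2.5,0,0],
    [0,0,0,-0.5,-2.5,0,0],
    [0,0,0,-0.5,-2.5,0,0]
  ]
}}

```text
clock: 21.83
eef_pos: [578.9, -190.5, 80.3]
tcp_rot: [[-0.334, 0.942, 0.009], [0.942, 0.334, -0.001], [-0.004, 0.008, -1.0]]
ft_force: [14.9, 0.8, -11.4]
grip_width: 11.1
```

That was a firm stop. I'll relax, let go, lift and look.

>>> {"method": "jog_arm", "body": {
  "deltas": [
    [0,0,0,0.5,2,0,0],
    [0,0,0,0.5,2,0,0.5],
    [0,0,0,0.5,2,0,0.5],
    [0,0,0,0.5,2,0,0.5],
    [0,0,0,0.5,2,0,0.5],
    [0,0,0,0.5,2,0,0.5],
    [0,0,0,0.5,2,0,0.5],
    [0,0,0,0.5,2,0,0.5],
    [0,0,0,0.5,2,0,0.5],
    [0,0,0,0.5,2,-30,0.5],
    [0,0,0,0.5,2,-70,0.5],
    [0,0,0,0.5,2,-110,0.5],
    [0,0,0,0.5,2,-140,0.5],
    [0,0,0,0.5,2,-140,0.5],
    [0,0,0,0.5,2,-140,0.5],
    [0,0,0,0.5,2,-140,0.5],
    [0,0,0,0.5,2,-140,0.5]
  ]
}}

```text
clock: 23.25
eef_pos: [574.9, -188.2, 217.9]
tcp_rot: [[-0.335, 0.942, -0.003], [0.942, 0.335, 0.001], [0.002, -0.002, -1.0]]
ft_force: [0.3, -0.5, -0.0]
grip_width: 46.0
```

Run:
```python
from h import *
s=ctrl.state();C=cam("wrist");im=ctrl.read_camera("wrist"); print(s["eef_pos"],s["grip_width"],s["ft_force"],s["clock"])
for k,z in (("keeper_post",90.5),("pin_knob",85.5),("pin_shoulder",58)):
    for d in ctrl.place_of("wrist",k)[:2]: print(k,d,ray(C,d["at"],z))
t=ctrl.read_camera("scene")
save("w6.png",np.hstack([cv2.resize(im[:280,140:420],(480,480)),cv2.resize(t[170:250,195:245+28],(320,328)) if 0 else cv2.resize(t[160:280,195:275],(320,480))]))
```

```text
[ 574.92916647 -188.17940134  217.9280617 ] 45.97393185988731 [ 0.32353012 -0.54235322 -0.02692234] 23.25
keeper_post {'at': [282.1, 203.6], 'conf': 0.68} [ 577.48128391 -184.64040232   90.5       ]
pin_knob {'at': [285.4, 78.1], 'conf': 0.94} [541.51427759 -75.67996286  85.5       ]
pin_shoulder {'at': [281.3, 80.9], 'conf': 0.9} [537.94027195 -76.08676898  58.        ]
```

View pics/w6.png

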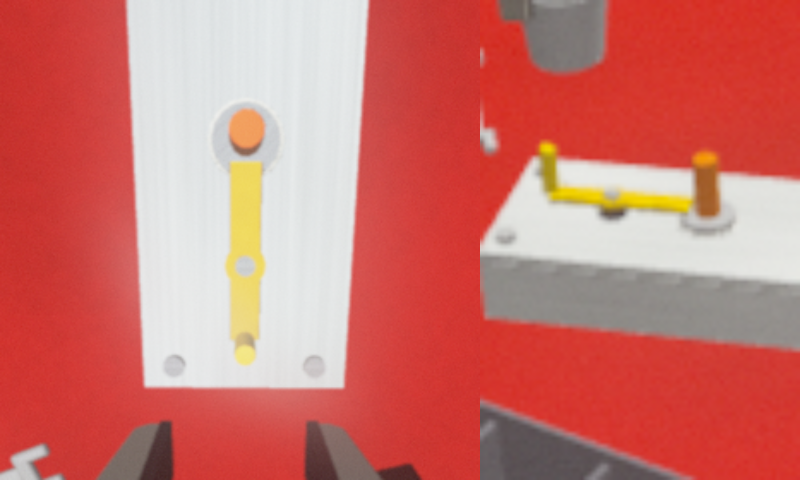

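The keeper is closed: its arm runs straight up the plate from the pivot (245,266) to (245,163) and lies over the collar. The pin is upright and seated at (246,130), and the gripper is clear. I'm handing in.

```bash
python3 -c "
from cell import ctrl; print(ctrl.finish_job())"
```

```text
the job is handed in; nothing more can be done
None
```

The pin is home through both holes, the keeper is closed over its collar, and I handed the job in about 23 s into the 72 s allowed. No verdict was reported, so what follows is from my own readings and pictures.

- **Pin:** I took the orange-knobbed pin from the stand. Feeling for the flange's hole, the tip landed on the rim three times, and I shifted it towards foot -y until it dropped in. I then pressed it down slowly along the taper. It landed on the washer at the expected height (tool at 69.0 mm).
- **Forces:** The largest vertical wrist readings were about 12 N on the flange and 18 N on the washer. These were read at the end of each move, so brief peaks in between could have been higher.
- **Keeper:** I pinched the post and carried it round until it met a firm stop, at about 14 N.
- **Last pictures:** They show the pin upright with its collar on the washer, the keeper arm in line with the plate and over the collar, and the gripper open and about 110 mm above the post.
- **Disagreements:** The cameras differed by 2 to 3 mm on where the hole is. My first estimate of the sideways shift (about 4 mm) was also too small, so touch settled it.
- **Not re-checked:** I did not look again at the green bolt or the other goods after the moves. The arm stayed clear of them, and nothing suggested a touch.

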